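Bolt the craft-knife chest shut

ROBOT

A 6-joint arm with a two-finger parallel gripper is mounted at the origin on the work surface. World frame = base frame: x ahead of the robot, y to its left, z up, the work surface at z = 0. Lengths are in m, angles in rad, forces in N, time in s.
With the tool pointing down it reaches from about 0.225 to 0.875 m from the base axis. Payload 3.4 kg.
Tool frame: the origin (TCP) lies at the very end of the fingers, on their centre line; the grasp point (between the pads) lies 19 mm behind it; z points along the fingers, y is the direction in which the jaws open and shut (so a half turn about z gives the same grasp; the last joint's range is limited). The gripper opens to 85 mm and grips with 20 to 120 N. Pads are 22 mm wide; open, the fingers measure 114 mm over their backs; the gripper's body (76 mm by 85 mm) begins 54 mm behind the grasp point. The pads swing forward as they close: fully open they stand 13 mm farther back than shut.
Start: joints at [1.069, 0.276, 1.505, -0, 1.361, -0.121], TCP at [0.214, 0.534, 0.2] pointing down, gripper open.
Joint ranges: [-2.89, 2.89], [-0.75, 2.08], [0.22, 2.7], [-1.18, 4.32], [0.11, 2.71], [-2.7, 2.7]. Speed limits (rad/s): [2.57, 2.57, 3.14, 3.14, 3.14, 3.14].

INTERFACE

Orientations are given as a unit quaternion [w, x, y, z].
In Python, from rig import telemetry, optics, order gives the robot as it stands.
- The arm moves only by the shell command python3 -m creep 'ROWS' [FORCE]. ROWS is a JSON object of lists of equal length, an entry for each row: "slide": the shift along the world's x, y, z normalised to -1 to 1, where 1 is 0.15 m, a list of three; "twist": the turn, a rotation vector about the world's x, y, z normalised to -1 to 1, where 1 is 360 degrees, a list of three; "fingers": the gripper's target within -1 to 1 (fully open at 1, half-way at 0, shut at -1). A call has 1 to 20 rows; each row is the pose to reach, as a shift and turn from the pose commanded when the call began, turning the shorter way round; what a row does not reach only later rows make up. A row lasts 1/10 s, in which the tool goes at most 50 mm and 8.59 degrees, less where a joint would pass 70% of its speed; a pose out of reach is approached as far as the arm can. A call with a number of a shift or a turn outside -1 to 1 is refused whole. A call with a gripper value outside its range is refused whole. The fingers move at their own pace and stop on an object; FORCE is the grip in N (left out, the last holds). Time passes only in rows, so rows that repeat a pose let the fingers close. It gives the time, the measured TCP pose, the force and the opening at its end, in the units of the state.
- telemetry.get_state(): the state, without advancing time (a new reading comes with each control period).
- optics.get_image(name): name is "scene" or "top" or "wrist"; returns a dict with "img" (384x512x3 uint8, blue, green, red), "depth" (384x512 float32, m along the optical axis (not along the pixel's ray), 0 where there is no reading), "fovy" (degrees; the focal length in pixels is half the picture's height over the tangent of half this angle, whatever the lens; pixels are square), "cx", "cy" (the principal point, pixels), "dist" ([k1, k2, p1, p2, k3] as OpenCV has them; the pictures are not rectified), "world_from_camera" (4x4, takes a point from camera to world coordinates). Camera axes: x right, y down, z forward; pixel columns grow to the right and rows downward; lengths in m; the calibration is good to about 2 mm. A picture is of the moment at which its call begins.
- order.sign_off(): hands the job in, once; it reports no verdict.
The state is a dict: "clock": time; "qpos": joint angles; "qd": joint speeds; "effort": joint torques, N m; "position": TCP position; "ee_rot": TCP orientation; "contact_force": force on the tool from outside, world axes, zero at the start; "moment": the same for the moment, N m; "width": finger opening in m.
Only numpy, scipy, OpenCV 4.12 (cv2) and the standard library are available. Lean on these libraries where they do the work, as an engineer would, in place of code of your own. Each camera call takes 0.05 s, during which the arm holds its last target.

TASK

Bolt the craft-knife chest shut: with its handle standing up, slide the barrel bolt across until it comes to rest gently against the rubber stop, then turn the handle over towards the chest's front, fully down into the notch, and let go. Do not ram the stop or force the handle where there is no notch, and leave everything else on the chest and table where it is.

Things in the scene. Friction and masses are not known exactly. Their poses are not given: they have to be found in the camera images.
- chest: Fixed, shut plywood chest, 260 (x) x 360 (y) x 90 mm high. Origin: centre of its underside, z up; its front faces its own -x, towards the robot. A steel barrel bolt lies on the lid, along chest y, and shoots to +y across the joint of the two lid leaves into a keeper. Small loose things up to 65 mm tall stand on the lid: two behind the bolt (chest x > +35 mm), a low block in the front -y corner.
- rod_start (a point): Point on the centre line of the bolt's rod (14 mm thick) where the handle's stem stands when the bolt is fully drawn back: chest x -20, y -60, z 112 mm (22 mm over the lid). Fixed to the chest, same axes; the rod slides along its y. Steel rails on both sides of the rod keep the handle from leaning forward more than about 0.4 rad anywhere but at the notch.
- bolt (a joint): Travel in m of bolt and handle from rod_start to chest +y; 0 to 0.012 at the start; sliding friction about 2.5 N. Between 0.042 and 0.074 (the notch collar is adjustable, different each time) the stem meets a springy rubber stop across the slot, 31 mm high over the rod's centre line. It gives 1 mm per 10 N, pushes the bolt back when let go and leaves it lying against the rubber.
- handle: 9 mm stem on the rod, square at its foot, cross knob on top. Origin on the rod's centre line; z up the stem, y along the rod. Starts upright +-0.2 rad. Turns about y only towards the chest's front (-x) and down, friction 0.1 N m (2 N at the knob), staying where left; 1.35 rad is fully down. It fits the 12 mm notch in the front rail from 1 mm short of first touching the rubber to 2 mm into it.
- knob (a point): Centre of the handle's knob, 56 mm from the rod's centre line along the stem: 168 mm over the table upright, about 124 mm fully down. The knob is a steel cylinder 20 mm in diameter and 24 mm long, lying along the rod's direction.

How it is judged:
On the way:
1. the bolt is slid across (more than 39 mm) with its handle still standing up (leaning less than 0.6 rad) (value of joint bolt above 0.039 m and angle between handle's own z axis and vertical below 0.6 rad), for 0.1 s.
At the end, for the whole second after the job is handed in: The bolt is across (more than 39 mm), its handle turned down in the notch (leaning more than 1.2 rad from upright; 1.35 is fully down), at rest (value of joint bolt above 0.039 m and angle between handle's own z axis and vertical above 1.2 rad and angular speed of handle below 0.05 rad/s); the robot touches nothing.
It fails at once if the bolt is rammed: the handle's stem presses the rubber stop with more than 20 N (contact force between handle_c1 and anything else above 20 N).
It fails at once if the handle is forced: the foot of its stem presses the rail or notch with more than 60 N (about 15 N at the knob) (contact force between handle_c0 and anything else above 60 N).
It fails at once if a bystander is moved more than 15 mm (distance of any of tub_lid, pick_jar, sand_block, tub_red, tub_blue, tub_green, dome, spiral_stand from where it was at the start of the episode above 0.015 m).
It also fails if it takes over 72 s, if anything falls off the work surface, if the arm or the gripper's body presses on something with over 40 N, if the wrist force passes 120 N, or if a joint passes its speed limit or range.

## Working session

There is one attempt and no reset: what is moved stays moved. The work goes in short steps, Python scripts to look and compute and a shell command to move; the robot and the scene stay as the last step left them, time stands still between calls to the robot, and variables do not carry over. Pictures are saved under pics/ and viewed, and the job is handed in when it is done.

```bash
mkdir -p pics
cat > h.py <<'E'
import numpy as np, cv2
from rig import telemetry, optics
def shot(n,f):
    d=optics.get_image(n); cv2.imwrite('pics/'+f+'.png',d['img']); np.savez('pics/'+f+'.npz',**d); return d
def ld(f): return dict(np.load('pics/'+f+'.npz'))
def K(d):
    f=d['img'].shape[0]/2/np.tan(np.radians(float(d['fovy']))/2); return np.array([[f,0,float(d['cx'])],[0,f,float(d['cy'])],[0,0,1]])
def cloud(d):
    H,W=d['depth'].shape; u,v=np.meshgrid(np.arange(W),np.arange(H))
    p=cv2.undistortPoints(np.stack([u,v],-1).reshape(-1,1,2).astype(np.float64),K(d),d['dist']).reshape(H,W,2)
    z=d['depth'].astype(float); c=np.dstack([p[...,0]*z,p[...,1]*z,z,np.ones_like(z)])
    w=c@d['world_from_camera'].T; w=w[...,:3]; w[z==0]=np.nan; return w
def px(d,P):
    M=np.linalg.inv(d['world_from_camera']); r,_=cv2.Rodrigues(M[:3,:3]); q,_=cv2.projectPoints(np.atleast_2d(np.array(P,float)),r,M[:3,3],K(d),d['dist']); return q.reshape(-1,2)
E
python3 - <<'E'
from h import *
for n in ['scene','top','wrist']:
    d=shot(n,n+'0'); print(n,d['fovy'],d['world_from_camera'].round(3).tolist())
print(telemetry.get_state())
E
```

```text
scene 52.844082234621496 [[0.386, 0.757, -0.526, 0.929], [0.922, -0.311, 0.23, -0.133], [0.01, -0.574, -0.819, 0.665], [0.0, 0.0, 0.0, 1.0]]
top 44.725610772725425 [[-0.015, -0.995, 0.099, 0.511], [-1.0, 0.015, -0.001, -0.004], [-0.0, -0.099, -0.995, 0.756], [0.0, 0.0, 0.0, 1.0]]
wrist 61.2354070172857 [[0.371, 0.898, 0.239, 0.152], [0.929, -0.358, -0.098, 0.557], [-0.003, 0.258, -0.966, 0.373], [0.0, 0.0, 0.0, 1.0]]
{'clock': 0.15, 'qpos': array([ 1.06899776e+00,  2.76465344e-01,  1.50582046e+00,  1.16176052e-05,
        1.36070207e+00, -1.20991272e-01]), 'qd': array([ 0.00108224, -0.00302237, -0.00472994,  0.00032807,  0.00047731,
        0.0004484 ]), 'effort': array([ 1.13341568e-03, -4.17143297e+01, -2.46032399e+01,  1.16727388e-04,
        7.57669302e-03,  1.66626597e-05]), 'position': array([0.21350016, 0.53343541, 0.19913827]), 'ee_rot': array([-2.19144423e-04,  1.89256410e-01,  9.81927454e-01, -6.62316158e-04]), 'contact_force': array([0.10886035, 0.49527543, 0.26505322]), 'moment': array([0.01576969, 0.00522472, 0.01758303]), 'width': 0.08537885882207086}
```

View pics/top0.png

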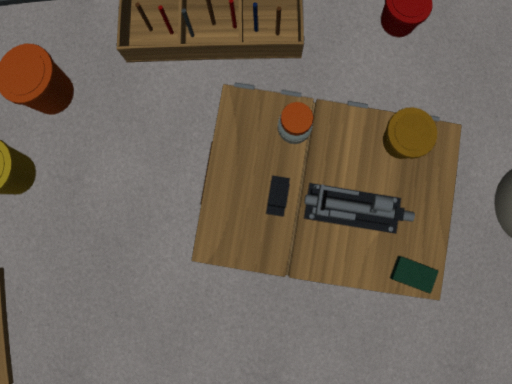

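View pics/scene0.png

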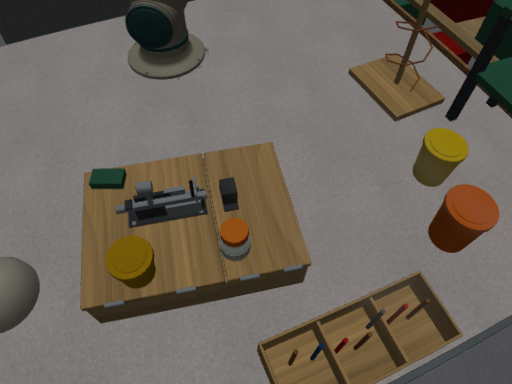

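The top view shows the chest (corners about (222,85), (462,122), (440,297), (194,262)), with the bolt plate around (355,207), the knob near (384,203) and the keeper (black) at (278,196). Next I fit the chest pose.

Run:
```python
from h import *
d=ld('top0'); w=cloud(d)
m=((w[...,2]>0.08)&(w[...,2]<0.098)).astype(np.uint8)
m=cv2.morphologyEx(m,cv2.MORPH_CLOSE,np.ones((5,5)))
n,l,s,c=cv2.connectedComponentsWithStats(m); k=1+np.argmax(s[1:,4]); print(s[k])
m0=(l==k)
pts=w[m0]; pts=pts[np.isfinite(pts[:,0])]; print('lidz',np.median(pts[:,2]))
hull=cv2.convexHull(pts[:,:2].astype(np.float32)); r=cv2.minAreaRect(hull); b=cv2.boxPoints(r); print(r,b)
# yaw: chest long axis y
e=[b[1]-b[0],b[2]-b[1]]; L=max(e,key=np.linalg.norm); L=L*np.sign(L[1]); yaw=np.arctan2(-L[0],L[1]); C=np.array(r[0]); print('yaw',yaw)
R=np.array([[np.cos(yaw),-np.sin(yaw)],[np.sin(yaw),np.cos(yaw)]])
np.savez('chest.npz',C=C,R=R,yaw=yaw)
print('rod_start',C+R@[-.02,-.06])
q=(w[...,:2]-C)@R
# heights in chest frame around bolt
hi=(w[...,2]>0.15)&(abs(q[...,0])<.13)&(abs(q[...,1])<.18)
n,l,s,c=cv2.connectedComponentsWithStats(hi.astype(np.uint8))
for i in range(1,n):
    if s[i,4]>8:
        M=l==i; print(s[i],'chest',q[M].min(0),q[M].max(0),q[M].mean(0),'z',w[M][:,2].max(), np.median(w[M][:,2]))
im=cv2.resize(d['img'][150:260,250:450],None,fx=4,fy=4,interpolation=2); im=cv2.convertScaleAbs(im,alpha=1.8,beta=10);cv2.imwrite('pics/t0z.png',im)
d=ld('scene0');im=cv2.resize(d['img'][130:290,70:270],None,fx=3.7,fy=3.7,interpolation=2);im=cv2.convertScaleAbs(im,alpha=1.8,beta=10);cv2.imwrite('pics/s0z.png',im)
```

```text
[  191    83   271   217 37489]
lidz 0.09064372926215158
((0.5848261713981628, -0.10899990797042847), (0.3794608414173126, 0.29656463861465454), 79.36322784423828) [[ 0.4040709  -0.26809993]
 [ 0.6955397  -0.32284048]
 [ 0.7655814   0.05010012]
 [ 0.47411263  0.10484067]]
yaw -0.18564674
rod_start [ 0.5540949  -0.16427729]
[280 102  33  32 831] chest [0.04835106 0.0544847 ] [0.09203512 0.09688252] [0.06960696 0.07578106] z 0.1591537287060507 0.15567396393370903
[ 388  107   49   50 1640] chest [ 0.04607525 -0.11560885] [ 0.11288627 -0.04832865] [ 0.07966288 -0.08172903] z 0.15578498132636043 0.15172941589851657
[372 195  22  17 301] chest [-0.03493303 -0.06237713] [-0.01526948 -0.03840822] [-0.02549843 -0.04885426] z 0.1794625429767014 0.17633840935933331
```

```bash
ls . pics
```

```text
.:
chest.npz
h.py
pics

pics:
s0z.png
scene0.npz
scene0.png
t0z.png
top0.npz
top0.png
wrist0.npz
wrist0.png
```

View pics/t0z.png

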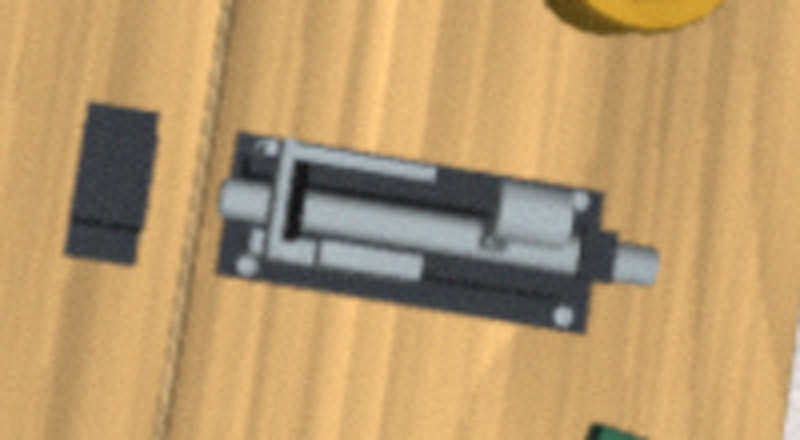

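View pics/s0z.png

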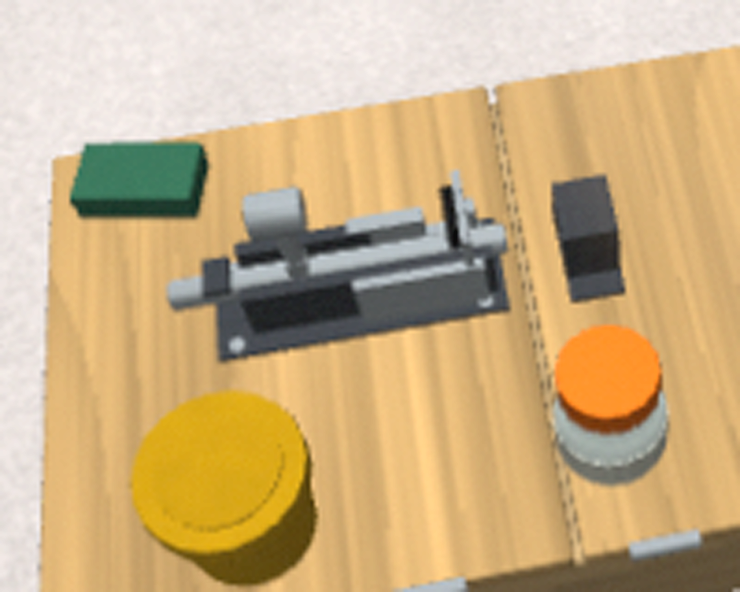

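Run:
```python
from h import *
from scipy.optimize import minimize
d=ld('top0'); w=cloud(d); z=w[...,2]
m=(abs(z-.0905)<.003)&(w[...,0]>.38)&(w[...,0]<.8)&(w[...,1]>-.35)&(w[...,1]<.13)
c=np.load('chest.npz'); yaw=float(c['yaw'])
P=w[m][:,:2]
# line fits on edges: for each edge, extreme points per bin
for it in range(4):
    R=np.array([[np.cos(yaw),-np.sin(yaw)],[np.sin(yaw),np.cos(yaw)]]); Q=P@R
    out=[];sl=[]
    for ax,sg in((0,-1),(0,1),(1,-1),(1,1)):
        o=Q[:,1-ax]; lo,hi=np.percentile(o,[8,92]); bins=np.linspace(lo,hi,50); e=[]
        for a,b in zip(bins[:-1],bins[1:]):
            s=Q[(o>=a)&(o<b),ax]; 
            if len(s): e.append(((a+b)/2,sg*np.percentile(sg*s,99.5)))
        e=np.array(e); f=np.polyfit(*e.T,1); r=e[:,1]-np.polyval(f,e[:,0]); g=abs(r-np.median(r))<.003; f=np.polyfit(*e[g].T,1)
        out.append(np.median(e[g][:,1])); sl.append(f[0]*(-1 if ax==0 else 1)); 
    print(yaw,np.round(out,4),np.round(sl,4)); yaw+=np.mean(sl)
print('size',out[1]-out[0],out[3]-out[2])
for ok in [1]:
    cx=(out[0]+out[1])/2; 
    C=R@np.array([cx,(out[2]+out[3])/2]); print(C)
np.savez('chest.npz',C=C,R=R,yaw=yaw); print('rod_start',C+R@[-.02,-.06])
q=(w[...,:2]-C)@R
hi=(z>0.165)&(abs(q[...,0])<.13)&(abs(q[...,1])<.18)
print('knob',q[hi].min(0),q[hi].max(0),(q[hi].min(0)+q[hi].max(0))/2, np.median(z[hi]))
# rubber region heights
rod=(abs(q[...,0]+.02)<.004)
for y in np.arange(-.12,.13,.004):
    mm=rod&(abs(q[...,1]-y)<.002); 
    if mm.any(): print(round(y,3),np.nanmax(z[mm]).round(4),end='; ')
```

```text
-0.18564674258232117 [ 0.4541  0.7148 -0.1711  0.1876] [ 0.0031 -0.0818  0.0056  0.0092]
-0.20164155371642112 [ 0.4538  0.7142 -0.1621  0.1972] [ 0.0193 -0.0757  0.0221  0.024 ]
-0.2042429788551456 [ 0.4538  0.714  -0.1606  0.1987] [ 0.022  -0.0737  0.025   0.0267]
-0.2042605018970135 [ 0.4538  0.714  -0.1606  0.1987] [ 0.022  -0.0737  0.025   0.0268]
size 0.260220486723585 0.35927573595135276
[ 0.5755919  -0.09976601]
rod_start [ 0.54383709 -0.15446183]
knob [-0.02322301 -0.0699629 ] [-0.00325148 -0.04589628] [-0.01323724 -0.05792959] 0.17639107404193877
-0.12 0.0923; -0.116 0.1197; -0.112 0.1199; -0.108 0.1214; -0.104 0.12; -0.1 0.1245; -0.096 0.1261; -0.092 0.126; -0.088 0.1251; -0.084 0.1208; -0.08 0.1207; -0.076 0.1202; -0.072 0.1214; -0.068 0.1785; -0.064 0.1777; -0.06 0.1782; -0.056 0.1785; -0.052 0.1786; -0.048 0.1777; -0.044 0.1211; -0.04 0.1212; -0.036 0.1206; -0.032 0.1209; -0.028 0.1215; -0.024 0.121; -0.02 0.1208; -0.016 0.1208; -0.012 0.1214; -0.008 0.1208; -0.004 0.1222; 0.0 0.1209; 0.004 0.1223; 0.008 0.1199; 0.012 0.1447; 0.016 0.146; 0.02 0.1451; 0.024 0.1212; 0.028 0.1205; 0.032 0.121; 0.036 0.121; 0.04 0.0927; 0.044 0.0898; 0.048 0.0919; 0.052 0.0925; 0.056 0.0918; 0.06 0.128; 0.064 0.129; 0.068 0.129; 0.072 0.129; 0.076 0.1284; 0.08 0.1285; 0.084 0.1281; 0.088 0.128; 0.092 0.0924; 0.096 0.0919; 0.1 0.093; 0.104 0.0933; 0.108 0.0926; 0.112 0.0922; 0.116 0.0926; 0.12 0.0923; 0.124 0.0922; 0.128 0.093;
```

The zoom shows the knob at the right end of the rod, and the stop, a vertical plate across the slot, near the left end. The back edge (with the tubs) spoiled the yaw, so I refit without it.

```bash
cat > fit.py <<'E'
from h import *
d=ld('top0'); w=cloud(d); z=w[...,2]
m=(abs(z-.0905)<.003)&(w[...,0]>.38)&(w[...,0]<.8)&(w[...,1]>-.35)&(w[...,1]<.13)
yaw=-.18; P=w[m][:,:2]
for it in range(5):
    R=np.array([[np.cos(yaw),-np.sin(yaw)],[np.sin(yaw),np.cos(yaw)]]); Q=P@R
    out=[];sl=[]
    for ax,sg in((0,-1),(1,-1),(1,1)):
        o=Q[:,1-ax]; lo,hi=np.percentile(o,[8,92]); bins=np.linspace(lo,hi,50); e=[]
        for a,b in zip(bins[:-1],bins[1:]):
            s=Q[(o>=a)&(o<b),ax]
            if len(s): e.append(((a+b)/2,sg*np.percentile(sg*s,99.5)))
        e=np.array(e); r=e[:,1]-np.median(e[:,1]); g=abs(r)<.004; f=np.polyfit(*e[g].T,1)
        out.append(np.median(e[g][:,1])); sl.append(f[0]*(-1 if ax==0 else 1))
    print(yaw,np.round(out,4),np.round(sl,4)); yaw+=np.mean(sl)
C=R@np.array([out[0]+.13,(out[1]+out[2])/2]); print(C)
np.savez('chest.npz',C=C,R=R,yaw=yaw); print('rod_start',C+R@[-.02,-.06])
q=(w[...,:2]-C)@R
for lo,hi_,n,yr in((.165,.2,'knob',(-.09,.12)),(.135,.16,'stop',(-.02,.06)),(.112,.13,'rodend',(-.13,-.08)),(.112,.13,'mid',(-.04,.005))):
    h=(z>lo)&(z<hi_)&(abs(q[...,0]+.02)<.02)&(q[...,1]>yr[0])&(q[...,1]<yr[1])
    print(n,np.percentile(q[h],[1,99],axis=0).round(4).tolist(),np.median(q[h],axis=0).round(4),np.median(z[h]).round(4))
E
python3 fit.py
```

```text
-0.18 [ 0.4542 -0.1743  0.1844] [-0.0025  0.0004  0.0018]
-0.18008922265801972 [ 0.4542 -0.1742  0.1845] [-0.0024  0.0004  0.0019]
-0.18010026951938246 [ 0.4542 -0.1742  0.1845] [-0.0024  0.0004  0.0019]
-0.18010417652618618 [ 0.4542 -0.1742  0.1845] [-0.0024  0.0004  0.0019]
-0.18010282754953225 [ 0.4542 -0.1742  0.1845] [-0.0024  0.0004  0.0019]
[ 0.57571952 -0.09959534]
rod_start [ 0.54529517 -0.15504224]
knob [[-0.0243, -0.0695], [-0.0056, -0.046]] [-0.0151 -0.0564] 0.1764
stop [[-0.0397, 0.0119], [-0.0007, 0.0218]] [-0.021   0.0181] 0.1431
rodend [[-0.0343, -0.1168], [-0.0105, -0.0802]] [-0.0201 -0.0956] 0.1198
mid [[-0.0381, -0.0397], [-0.0004, 0.0042]] [-0.019  -0.0176] 0.1214
```

```bash
cat >> h.py <<'E'
def cw(x,y):
    c=np.load('chest.npz'); return c['C']+c['R']@np.array([x,y])
def wc(p):
    c=np.load('chest.npz'); return (np.array(p)[:2]-c['C'])@c['R']
E
python3 - <<'E'
from h import *
t=cw(-.015,-.100); p=telemetry.get_state()['position']; print(t,(t-p[:2])/.15,[(.26-p[2])/.15,(.157-p[2])/.15], 'ydir/150mm per mm',(cw(0,.001)-cw(0,0))/.15)
E
```

```text
[ 0.54304907 -0.19529091] [ 2.19699273 -4.85817544] [np.float64(0.4057448928365317), np.float64(-0.28092177383013506)] ydir/150mm per mm [0.0011942  0.00655884]
```

Run:
```python
from h import *
for n in ['scene0','top0','wrist0']:
    w=cloud(ld(n)); 
    m=(w[...,2]>.13)&(w[...,0]>.05)
    g={}
    for p in w[m]:
        k=(round(p[0]/.05)*.05,round(p[1]/.05)*.05); g.setdefault(k,[]).append(p[2])
    print(n,[(round(k[0],2),round(k[1],2),round(float(np.max(v)),2),len(v)) for k,v in sorted(g.items()) if len(v)>4])
```

```text
scene0 [(0.05, -0.1, 0.18, 87), (0.05, -0.05, 0.2, 308), (0.05, 0.0, 0.2, 165), (0.05, 0.05, 0.19, 102), (0.1, -0.05, 0.19, 407), (0.1, 0.0, 0.2, 498), (0.3, 0.5, 0.18, 22), (0.3, 0.55, 0.16, 17), (0.35, 0.45, 0.19, 24), (0.35, 0.5, 0.25, 306), (0.35, 0.55, 0.15, 19), (0.4, 0.45, 0.2, 14), (0.4, 0.5, 0.21, 46), (0.4, 0.55, 0.14, 11), (0.5, 0.55, 0.3, 521), (0.5, 0.6, 0.3, 678), (0.5, 0.65, 0.15, 185), (0.5, 0.7, 0.15, 33), (0.55, -0.15, 0.18, 256), (0.55, -0.1, 0.15, 105), (0.55, 0.55, 0.3, 130), (0.55, 0.6, 0.15, 352), (0.55, 0.65, 0.15, 90), (0.6, -0.25, 0.15, 12), (0.6, -0.2, 0.15, 178), (0.6, -0.1, 0.15, 16), (0.6, 0.55, 0.15, 112), (0.6, 0.6, 0.15, 132), (0.65, -0.25, 0.15, 260), (0.65, -0.2, 0.16, 1100), (0.65, -0.15, 0.15, 51), (0.65, -0.05, 0.16, 451), (0.7, -0.2, 0.15, 170), (0.7, -0.05, 0.16, 305)]
top0 [(0.55, -0.15, 0.18, 309), (0.55, -0.1, 0.15, 154), (0.55, -0.05, 0.15, 43), (0.6, -0.25, 0.15, 7), (0.6, -0.2, 0.16, 248), (0.6, -0.1, 0.15, 14), (0.65, -0.25, 0.15, 241), (0.65, -0.2, 0.16, 1306), (0.65, -0.15, 0.15, 109), (0.65, -0.05, 0.16, 689), (0.7, -0.2, 0.15, 119), (0.7, -0.05, 0.16, 232)]
wrist0 [(0.15, 0.45, 0.3, 262), (0.15, 0.5, 0.3, 49), (0.2, 0.45, 0.31, 1747), (0.2, 0.5, 0.33, 15106), (0.2, 0.55, 0.33, 13991), (0.2, 0.6, 0.32, 3896), (0.25, 0.55, 0.31, 1078), (0.25, 0.6, 0.32, 5621), (0.3, 0.5, 0.17, 119), (0.3, 0.55, 0.16, 200), (0.35, 0.55, 0.15, 166)]
```

View pics/wrist0.png

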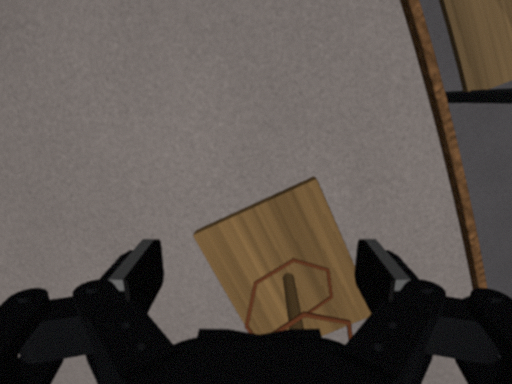

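The wrist view shows the spiral stand right beside the tool (base about (280,260), world about (0.35, 0.5)). I will shut the fingers and leave in -y first, then cross.

```bash
python3 -m creep '{"slide":[[0,0,0],[0,0,0],[0,-0.1,0],[0,-0.25,0.05],[0,-0.4,0.1],[0,-0.6,0.2],[0,-0.8,0.3],[0,-1,0.4],[0,-1,0.4]],"twist":[[0,0,0],[0,0,0],[0,0,0],[0,0,0],[0,0,0.01],[0,0,0.02],[0,0,0.032],[0,0,0.032],[0,0,0.032]],"fingers":[-1,-1,-1,-1,-1,-1,-1,-1,-1]}' 30
python3 -m creep '{"slide":[[0,-0.2,0],[0.1,-0.4,0],[0.2,-0.6,0],[0.4,-0.8,0],[0.6,-1,0],[0.6,-1,0]],"twist":[[0,0,0],[0,0,0],[0,0,0],[0,0,0],[0,0,0],[0,0,0]],"fingers":[-1,-1,-1,-1,-1,-1]}'
python3 -m creep '{"slide":[[0.2,-0.2,0],[0.4,-0.4,0],[0.5,-0.6,0],[0.6,-0.8,0],[0.7,-1,0],[0.7,-1,0]],"twist":[[0,0,0],[0,0,0],[0,0,0],[0,0,0],[0,0,0],[0,0,0]],"fingers":[-1,-1,-1,-1,-1,-1]}'
python3 -m creep '{"slide":[[0.2,-0.2,0],[0.4,-0.4,0],[0.5,-0.6,0],[0.6,-0.8,0],[0.7,-1,0],[0.7,-1,0]],"twist":[[0,0,0],[0,0,0],[0,0,0],[0,0,0],[0,0,0],[0,0,0]],"fingers":[-1,-1,-1,-1,-1,-1]}'
python3 - <<'E'
from h import *
t=cw(-.015,-.100); s=telemetry.get_state(); p=s['position']; print(t,(t-p[:2])/.15,s['ee_rot'],p)
E
```

```text
clock: 1.05
position: [0.2136, 0.3806, 0.2621]
ee_rot: [0.001, 0.091, 0.996, 0.001]
contact_force: [0.1, 0.9, -0.4]
width: 0.0004
clock: 1.65
position: [0.3068, 0.2305, 0.2595]
ee_rot: [0.001, 0.093, 0.996, -0.001]
contact_force: [0.1, -0.1, 0.4]
width: 0.0004
clock: 2.25
position: [0.4101, 0.0815, 0.2592]
ee_rot: [0.0, 0.092, 0.996, -0.001]
contact_force: [-0.3, 1.7, -0.5]
width: -0.0001
clock: 2.85
position: [0.5154, -0.0681, 0.2588]
ee_rot: [-0.0, 0.091, 0.996, -0.0]
contact_force: [-0.2, 1.6, -0.3]
width: 0.0001
[ 0.54304907 -0.19529091] [ 0.18455866 -0.84801864] [-1.78392002e-05  9.10724160e-02  9.95844188e-01 -4.10924281e-04] [ 0.51536527 -0.06808811  0.25882479]
```

```bash
python3 -m creep '{"slide":[[0.05,-0.2,0],[0.1,-0.4,0],[0.15,-0.65,0],[0.185,-0.848,0],[0.185,-0.848,0],[0.185,-0.848,-0.15],[0.185,-0.848,-0.35],[0.185,-0.848,-0.55],[0.185,-0.848,-0.68],[0.185,-0.848,-0.68],[0.185,-0.848,-0.68]],"twist":[[0,0,0],[0,0,0],[0,0,0],[0,0,0],[0,0,0],[0,0,0],[0,0,0],[0,0,0],[0,0,0],[0,0,0],[0,0,0]],"fingers":[-1,-1,-1,-1,-1,-1,-1,-1,-1,-1,-1]}'
python3 - <<'E'
from h import *
d=shot('scene','s1'); s=telemetry.get_state(); print(wc(s['position']),s['contact_force'])
im=cv2.resize(d['img'][100:290,60:280],None,fx=3,fy=3,interpolation=2);im=cv2.convertScaleAbs(im,alpha=1.8,beta=10);cv2.imwrite('pics/s1z.png',im)
E
```

```text
clock: 3.95
position: [0.5416, -0.1917, 0.1582]
ee_rot: [-0.0, 0.089, 0.996, 0.0]
contact_force: [0.7, 0.2, 1.1]
width: 0.0001
[-0.01632372 -0.09725674] [-1.06601197 -0.13248031  0.36103612]
```

View pics/s1z.png

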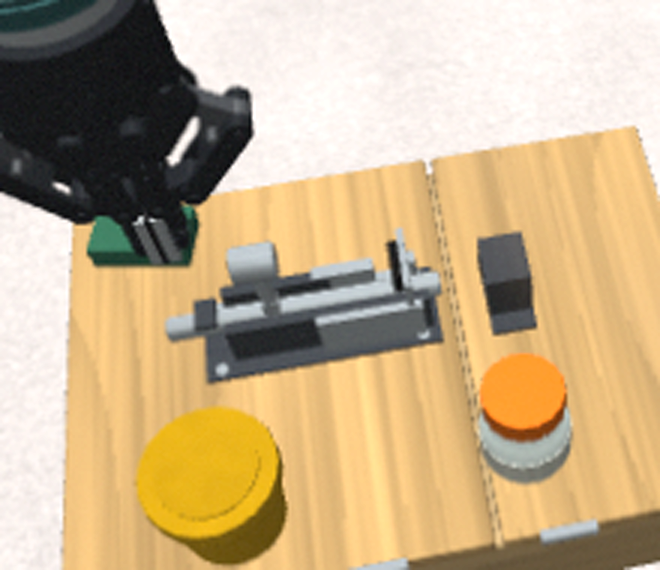

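The scene view shows the closed fingertips (about (160,245) in the zoom) just short of the knob at (252,262), on its -y side and level with it. I push along chest +y.

```bash
python3 -m creep '{"slide":[[0.003,0.0164,0],[0.006,0.0328,0],[0.009,0.0492,0],[0.012,0.0656,0],[0.015,0.082,0],[0.018,0.0984,0],[0.021,0.1148,0],[0.024,0.1312,0],[0.027,0.1476,0],[0.03,0.164,0],[0.033,0.1804,0],[0.036,0.1968,0],[0.039,0.2132,0],[0.042,0.2296,0],[0.045,0.246,0],[0.048,0.2624,0],[0.051,0.2788,0],[0.054,0.2952,0],[0.057,0.3116,0],[0.057,0.3116,0]],"twist":[[0,0,0],[0,0,0],[0,0,0],[0,0,0],[0,0,0],[0,0,0],[0,0,0],[0,0,0],[0,0,0],[0,0,0],[0,0,0],[0,0,0],[0,0,0],[0,0,0],[0,0,0],[0,0,0],[0,0,0],[0,0,0],[0,0,0],[0,0,0]],"fingers":[-1,-1,-1,-1,-1,-1,-1,-1,-1,-1,-1,-1,-1,-1,-1,-1,-1,-1,-1,-1]}'
python3 - <<'E'
from h import *
d=shot('scene','s2'); t=shot('top','t2'); s=telemetry.get_state(); print(wc(s['position']),s['position'],s['contact_force'])
im=cv2.resize(d['img'][100:290,60:280],None,fx=2,fy=2,interpolation=2);im2=cv2.resize(t['img'][120:260,240:470],None,fx=1.7,fy=1.7,interpolation=2)
o=np.zeros((380,440+im2.shape[1],3),np.uint8); o[:,:440]=im; o[:im2.shape[0],440:]=im2; o=cv2.resize(o,None,fx=.95,fy=.95)
cv2.imwrite('pics/c2.png',cv2.convertScaleAbs(o,alpha=1.8,beta=10)); print(o.shape)
E
```

```text
clock: 6.0
position: [0.55, -0.1463, 0.1578]
ee_rot: [-0.0, 0.09, 0.996, 0.0]
contact_force: [-0.6, -1.0, 0.2]
width: 0.0001
[-0.01683426 -0.05084112] [ 0.55005034 -0.14659859  0.15784521] [ 1.6721081  -0.20031047  0.71186839]
(361, 789, 3)
```

View pics/c2.png

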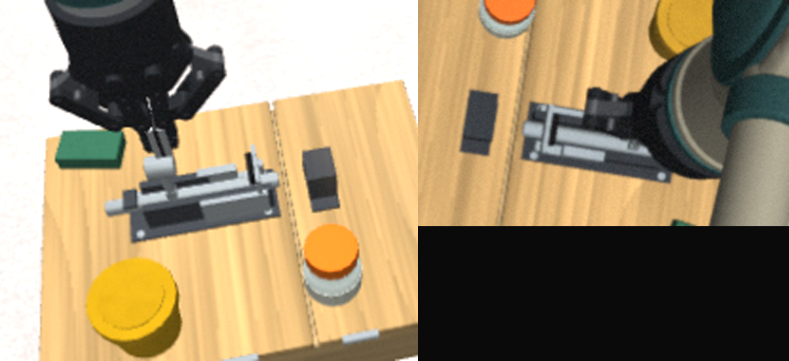

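Run:
```python
from h import *
d=ld('scene2' if 0 else 's2'); w=cloud(d); c=np.load('chest.npz'); q=(w[...,:2]-c['C'])@c['R']
im=d['img'].copy()
print('tip px',px(d,[[*cw(-.0168,-.0508),.158],[*cw(-.015,-.0577),.168]]))
# print world for pixels grid near
for v in range(150,202,3):
    print(v,[(u,*(1000*q[v,u]).round(0),round(1000*w[v,u,2])) for u in (138,144,150)])
im=cv2.resize(im[130:220,110:200],None,fx=7,fy=7,interpolation=cv2.INTER_NEAREST);cv2.imwrite('pics/s2z.png',cv2.convertScaleAbs(im,alpha=2.2,beta=20)[:600])
```

```text
tip px [[150.7533968  189.76774993]
 [145.11209076 187.86129605]]
150 [(138, np.float64(0.0), np.float64(-45.0), 274), (144, np.float64(-1.0), np.float64(-38.0), 271), (150, np.float64(-24.0), np.float64(-34.0), 243)]
153 [(138, np.float64(-237.0), np.float64(-98.0), 1), (144, np.float64(-1.0), np.float64(-39.0), 265), (150, np.float64(-18.0), np.float64(-34.0), 243)]
156 [(138, np.float64(-24.0), np.float64(-53.0), 235), (144, np.float64(-1.0), np.float64(-40.0), 259), (150, np.float64(-14.0), np.float64(-35.0), 242)]
159 [(138, np.float64(-16.0), np.float64(-53.0), 238), (144, np.float64(-5.0), np.float64(-42.0), 248), (150, np.float64(-10.0), np.float64(-35.0), 240)]
162 [(138, np.float64(-12.0), np.float64(-53.0), 236), (144, np.float64(-6.0), np.float64(-44.0), 241), (150, np.float64(-10.0), np.float64(-37.0), 233)]
165 [(138, np.float64(-6.0), np.float64(-53.0), 236), (144, np.float64(-4.0), np.float64(-45.0), 237), (150, np.float64(-11.0), np.float64(-38.0), 226)]
168 [(138, np.float64(-9.0), np.float64(-56.0), 226), (144, np.float64(-7.0), np.float64(-47.0), 226), (150, np.fl
[... 1033 characters left out ...]
4(-10.0), np.float64(-59.0), 173), (150, np.float64(-9.0), np.float64(-50.0), 172)]
192 [(138, np.float64(-6.0), np.float64(-68.0), 173), (144, np.float64(-7.0), np.float64(-60.0), 169), (150, np.float64(-6.0), np.float64(-51.0), 167)]
195 [(138, np.float64(-36.0), np.float64(-78.0), 123), (144, np.float64(-34.0), np.float64(-68.0), 122), (150, np.float64(-17.0), np.float64(-55.0), 144)]
198 [(138, np.float64(-32.0), np.float64(-79.0), 121), (144, np.float64(-31.0), np.float64(-69.0), 119), (150, np.float64(-15.0), np.float64(-56.0), 139)]
201 [(138, np.float64(-30.0), np.float64(-81.0), 114), (144, np.float64(-27.0), np.float64(-71.0), 115), (150, np.float64(-15.0), np.float64(-58.0), 130)]
```

View pics/s2z.png

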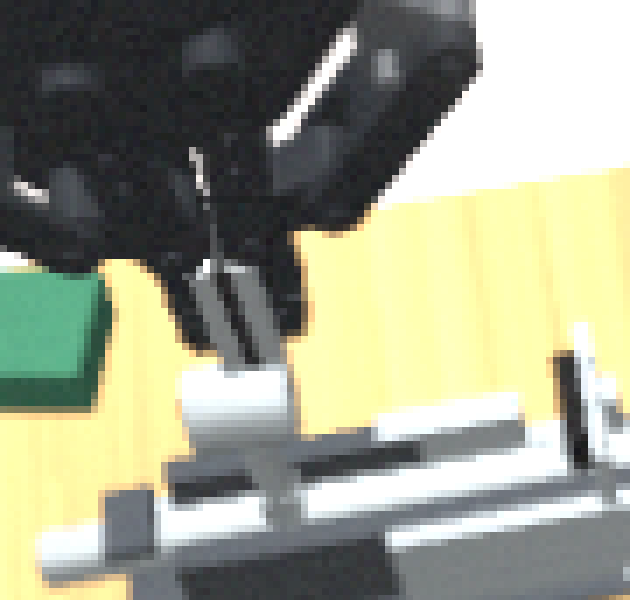

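Run:
```python
from h import *
c=np.load('chest.npz')
for n,T in(('s1',(-.0163,-.0973)),('s2',(-.0168,-.0508))):
    d=ld(n); w=cloud(d); q=(w[...,:2]-c['C'])@c['R']
    m=(abs(q[...,0]-T[0])<.02)&(abs(q[...,1]-T[1])<.03)&(w[...,2]>.13)&(w[...,2]<.26)
    for z in np.arange(.135,.26,.006):
        k=m&(abs(w[...,2]-z)<.003)
        if k.any(): print(n,round(z,3),k.sum(),(1000*np.percentile(q[k],[2,98],axis=0)).round(0).tolist(),d['img'][k].mean(0).round())
d=shot('wrist','w2'); print(px(d,[telemetry.get_state()['position']]))
```

```text
s1 0.165 3 [[-7.0, -71.0], [-7.0, -68.0]] [45. 50. 52.]
s1 0.171 7 [[-8.0, -71.0], [-6.0, -68.0]] [55. 58. 58.]
s1 0.177 21 [[-20.0, -71.0], [-7.0, -68.0]] [95. 97. 95.]
s1 0.195 24 [[-12.0, -108.0], [-5.0, -88.0]] [30. 32. 28.]
s1 0.201 54 [[-22.0, -110.0], [-5.0, -84.0]] [25. 25. 23.]
s1 0.207 54 [[-22.0, -111.0], [-5.0, -85.0]] [24. 23. 21.]
s1 0.213 48 [[-11.0, -111.0], [-5.0, -85.0]] [26. 26. 24.]
s1 0.219 58 [[-18.0, -111.0], [-6.0, -83.0]] [22. 22. 20.]
s1 0.225 48 [[-14.0, -107.0], [-5.0, -83.0]] [36. 35. 34.]
s1 0.231 42 [[-18.0, -112.0], [-4.0, -81.0]] [20. 20. 19.]
s1 0.237 131 [[-21.0, -126.0], [-4.0, -70.0]] [13. 13. 12.]
s1 0.243 186 [[-26.0, -125.0], [-4.0, -69.0]] [14. 13. 12.]
s1 0.249 153 [[-26.0, -126.0], [-4.0, -68.0]] [17. 15. 14.]
s1 0.255 61 [[-26.0, -127.0], [-0.0, -68.0]] [13. 12. 11.]
s2 0.135 10 [[-17.0, -62.0], [-14.0, -55.0]] [50. 49. 47.]
s2 0.141 12 [[-17.0, -62.0], [-13.0, -55.0]] [46. 46. 44.]
s2 0.147 8 [[-18.0, -62.0], [-13.0, -55.0]] [46. 45. 44.]
s2 0.153 9 [[-15.0, -63.0], [-12.0, -57.0]] [47. 46. 44.]
s2 0.165 26 [[-22.0, -70.0], [-6.0, -47.0]] 
[... 159 characters left out ...]
, [-7.0, -58.0]] [86. 84. 81.]
s2 0.195 23 [[-11.0, -62.0], [-5.0, -41.0]] [47. 51. 53.]
s2 0.201 46 [[-21.0, -64.0], [-5.0, -38.0]] [29. 33. 36.]
s2 0.207 54 [[-21.0, -64.0], [-5.0, -37.0]] [29. 31. 32.]
s2 0.213 49 [[-21.0, -64.0], [-5.0, -37.0]] [26. 28. 28.]
s2 0.219 50 [[-11.0, -64.0], [-5.0, -37.0]] [26. 27. 26.]
s2 0.225 54 [[-21.0, -62.0], [-5.0, -37.0]] [36. 36. 35.]
s2 0.231 46 [[-22.0, -71.0], [-4.0, -33.0]] [18. 18. 18.]
s2 0.237 128 [[-25.0, -78.0], [-3.0, -23.0]] [13. 13. 13.]
s2 0.243 184 [[-25.0, -79.0], [-4.0, -23.0]] [16. 15. 14.]
s2 0.249 156 [[-27.0, -80.0], [-4.0, -21.0]] [19. 17. 16.]
s2 0.255 58 [[-28.0, -81.0], [0.0, -21.0]] [15. 13. 12.]
[[259.93203196 225.19334009]]
```

View pics/w2.png

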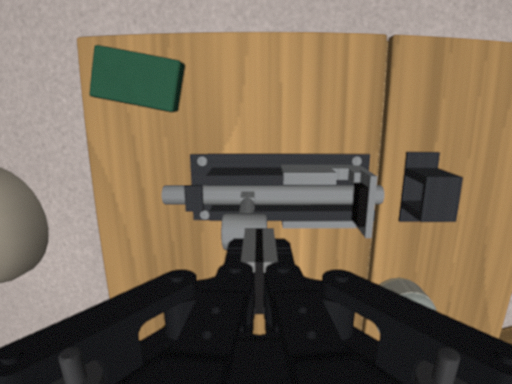

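Run:
```python
from h import *
c=np.load('chest.npz')
d=ld('w2'); w=cloud(d); q=(w[...,:2]-c['C'])@c['R']
for v in range(205,330,8): print(v,[((1000*q[v,u]).round(0).tolist(),round(1000*w[v,u,2],0)) for u in (246,258,270)])
d=ld('s2'); w=cloud(d); q=(w[...,:2]-c['C'])@c['R']
m=(abs(q[...,0])<.08)&(abs(q[...,1]+.05)<.08)
for z in np.arange(.23,.4,.01):
    k=m&(abs(w[...,2]-z)<.005)
    if k.any(): print(round(z,3),k.sum(),(1000*np.percentile(q[k],[2,98],axis=0)).round(0).tolist())
```

```text
205 [([-24.0, -59.0], np.float64(141.0)), ([-14.0, -52.0], np.float64(108.0)), ([-14.0, -44.0], np.float64(109.0))]
213 [([-26.0, -59.0], np.float64(165.0)), ([-26.0, -52.0], np.float64(164.0)), ([-12.0, -44.0], np.float64(123.0))]
221 [([-26.0, -58.0], np.float64(175.0)), ([-25.0, -52.0], np.float64(173.0)), ([5.0, -43.0], np.float64(91.0))]
229 [([-29.0, -57.0], np.float64(195.0)), ([-29.0, -52.0], np.float64(195.0)), ([-29.0, -46.0], np.float64(195.0))]
237 [([-29.0, -57.0], np.float64(204.0)), ([-29.0, -52.0], np.float64(204.0)), ([-29.0, -47.0], np.float64(203.0))]
245 [([-29.0, -57.0], np.float64(211.0)), ([-29.0, -52.0], np.float64(212.0)), ([-29.0, -47.0], np.float64(212.0))]
253 [([-29.0, -56.0], np.float64(219.0)), ([-29.0, -52.0], np.float64(219.0)), ([-29.0, -47.0], np.float64(220.0))]
261 [([-29.0, -56.0], np.float64(225.0)), ([-29.0, -52.0], np.float64(226.0)), ([-29.0, -47.0], np.float64(226.0))]
269 [([-30.0, -56.0], np.float64(234.0)), ([-27.0, -52.0], np.float64(228.0)), ([-30.0, -48.0], np.float64(234.0))]
277 [([-30.0, -56.0], np.float64(239.0)), ([-23.0, -52.0], 
[... 732 characters left out ...]
.float64(240.0))]
0.23 94 [[-24.0, -71.0], [-4.0, -33.0]]
0.24 276 [[-25.0, -84.0], [-3.0, -19.0]]
0.25 334 [[-27.0, -90.0], [-4.0, -12.0]]
0.26 329 [[-26.0, -99.0], [0.0, -4.0]]
0.27 331 [[-18.0, -106.0], [0.0, 4.0]]
0.28 598 [[-28.0, -111.0], [2.0, 9.0]]
0.29 451 [[-21.0, -103.0], [3.0, 1.0]]
0.3 286 [[-22.0, -91.0], [3.0, -10.0]]
0.31 75 [[-24.0, -88.0], [-5.0, -12.0]]
0.32 165 [[-14.0, -82.0], [21.0, -14.0]]
0.33 354 [[-10.0, -82.0], [21.0, -14.0]]
0.34 387 [[-12.0, -83.0], [21.0, -14.0]]
0.35 408 [[-20.0, -82.0], [21.0, -15.0]]
0.36 745 [[-23.0, -85.0], [21.0, -16.0]]
0.37 235 [[-7.0, -74.0], [15.0, -20.0]]
0.38 375 [[-9.0, -81.0], [20.0, -15.0]]
0.39 485 [[-15.0, -82.0], [20.0, -15.0]]
```

Both cameras agree that the fingertips are at z ≈ 0.193 while the telemetry TCP says 0.158, so the reported TCP lies about 35 mm below the real tips. The fingers passed over the knob without touching it (knob still at (143,188) in scene pixels). I back off and go 33 mm lower, watching force and picture.

```bash
python3 -m creep '{"slide":[[-0.015,-0.08,0],[-0.03,-0.165,0],[-0.045,-0.25,0],[-0.058,-0.32,0],[-0.058,-0.32,0],[-0.058,-0.32,-0.05],[-0.058,-0.32,-0.1],[-0.058,-0.32,-0.15],[-0.058,-0.32,-0.22],[-0.058,-0.32,-0.22],[-0.058,-0.32,-0.22]],"twist":[[0,0,0],[0,0,0],[0,0,0],[0,0,0],[0,0,0],[0,0,0],[0,0,0],[0,0,0],[0,0,0],[0,0,0],[0,0,0]],"fingers":[-1,-1,-1,-1,-1,-1,-1,-1,-1,-1,-1]}'
python3 - <<'E'
from h import *
c=np.load('chest.npz')
d=shot('scene','s3'); s=telemetry.get_state(); print(wc(s['position']),s['contact_force'])
w=cloud(d); q=(w[...,:2]-c['C'])@c['R']
m=(abs(q[...,0]+.0165)<.02)&(abs(q[...,1]+.098)<.022)&(w[...,2]>.14)&(w[...,2]<.26)
for z in np.arange(.141,.2,.006):
        k=m&(abs(w[...,2]-z)<.003)
        if k.any(): print(round(z,3),k.sum(),(1000*np.percentile(q[k],[2,98],axis=0)).round(0).tolist())
im=cv2.resize(d['img'][100:290,60:280],None,fx=3,fy=3,interpolation=2);im=cv2.convertScaleAbs(im,alpha=1.8,beta=10);cv2.imwrite('pics/s3z.png',im)
E
```

```text
clock: 7.25
position: [0.5411, -0.1943, 0.1243]
ee_rot: [-0.0, 0.09, 0.996, 0.0]
contact_force: [-0.1, -1.0, 0.5]
width: -0.0
[-0.01671007 -0.09948175] [0.65826277 0.95530639 0.37719266]
0.159 8 [[-9.0, -105.0], [-6.0, -94.0]]
0.165 36 [[-13.0, -112.0], [-5.0, -88.0]]
0.171 48 [[-22.0, -113.0], [-5.0, -87.0]]
0.177 43 [[-22.0, -113.0], [-5.0, -87.0]]
0.183 53 [[-21.0, -112.0], [-5.0, -87.0]]
0.189 38 [[-12.0, -112.0], [-5.0, -87.0]]
0.195 42 [[-16.0, -112.0], [-5.0, -87.0]]
```

View pics/s3z.png

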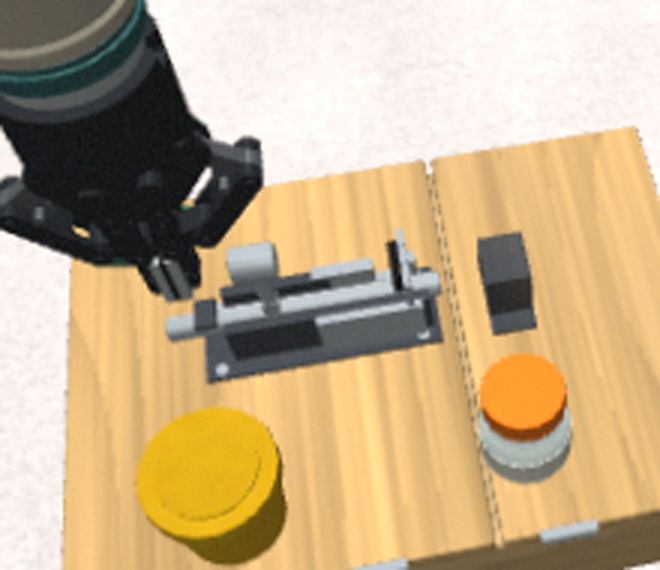

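Now the tips (zoom (175,295), z about 0.159) stand clearly beside the knob at the right height. Pushing again.

```bash
python3 -m creep '{"slide":[[0.003,0.0164,0],[0.006,0.0328,0],[0.009,0.0492,0],[0.012,0.0656,0],[0.015,0.082,0],[0.018,0.0984,0],[0.021,0.1148,0],[0.024,0.1312,0],[0.027,0.1476,0],[0.03,0.164,0],[0.033,0.1804,0],[0.036,0.1968,0],[0.039,0.2132,0],[0.042,0.2296,0],[0.045,0.246,0],[0.048,0.2624,0],[0.051,0.2788,0],[0.054,0.2952,0],[0.057,0.3116,0],[0.057,0.3116,0]],"twist":[[0,0,0],[0,0,0],[0,0,0],[0,0,0],[0,0,0],[0,0,0],[0,0,0],[0,0,0],[0,0,0],[0,0,0],[0,0,0],[0,0,0],[0,0,0],[0,0,0],[0,0,0],[0,0,0],[0,0,0],[0,0,0],[0,0,0],[0,0,0]],"fingers":[-1,-1,-1,-1,-1,-1,-1,-1,-1,-1,-1,-1,-1,-1,-1,-1,-1,-1,-1,-1]}'
cat > look.py <<'E'
from h import *
import sys
n=sys.argv[1]; c=np.load('chest.npz')
d=shot('scene','s'+n); F=[telemetry.get_state() for _ in range(2)]; s=F[-1]; print(wc(s['position']).round(4),s['position'].round(4),s['contact_force'].round(1),'along y',(s['contact_force'][:2]@c['R']).round(1))
w=cloud(d); q=(w[...,:2]-c['C'])@c['R']; g=d['img'].mean(2)
m=(abs(q[...,0]+.02)<.03)&(abs(q[...,1])<.11)&(w[...,2]>.163)&(w[...,2]<.182)&(g>50)
print('knob(+finger) ',(1000*np.percentile(q[m],[2,98],axis=0)).round(1).tolist())
m=(abs(q[...,0]+.02)<.012)&(q[...,1]<.1)&(q[...,1]>-.1)&(w[...,2]>.134)&(w[...,2]<.15)
for lab,k in (('stem/stop',m),): 
    ys=np.sort(1000*q[k][:,1]); print(lab,ys.round(0).astype(int).tolist()[::max(1,len(ys)//40)])
im=cv2.resize(d['img'][110:260,90:250],None,fx=4,fy=4,interpolation=2);im=cv2.convertScaleAbs(im,alpha=1.8,beta=10);cv2.imwrite('pics/s'+n+'z.png',im)
E
python3 look.py 4
```

```text
clock: 9.3
position: [0.55, -0.1472, 0.1248]
ee_rot: [0.0, 0.09, 0.996, 0.0]
contact_force: [-0.4, -1.2, 1.2]
width: -0.0
[-0.0168 -0.0515] [ 0.55   -0.1473  0.1248] [-0.4 -0.2  0.5] along y [-0.4 -0.3]
knob(+finger)  [[-22.9, -58.2], [-6.1, -15.4]]
stem/stop [-30, -29, -29, -28, -27, -27, -26, -26, -25, -25, -24, -24, -23, 9, 9, 10, 10, 10, 10, 10, 11, 11, 11, 11, 12, 12, 12, 12, 12, 13, 13, 13, 13, 14, 14, 14, 14, 14, 15, 15, 15, 16, 16, 16, 16, 17, 17, 17, 18, 18, 18, 19, 19]
```

View pics/s4z.png

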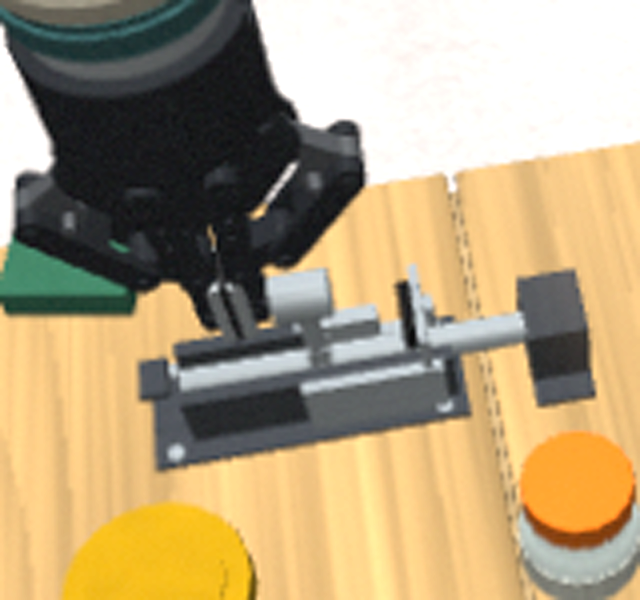

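The bolt is moving: knob centre y about -27 mm, with the rubber face (black pad, zoom (405,310)) at about +9.5 mm, which leaves about 32 mm of gap. I advance 25 mm, then creep.

```bash
python3 -m creep '{"slide":[[0.003,0.0164,0],[0.006,0.0328,0],[0.009,0.0492,0],[0.012,0.0656,0],[0.015,0.082,0],[0.018,0.0984,0],[0.021,0.1148,0],[0.024,0.1312,0],[0.027,0.1476,0],[0.03,0.164,0],[0.03,0.164,0],[0.03,0.164,0]],"twist":[[0,0,0],[0,0,0],[0,0,0],[0,0,0],[0,0,0],[0,0,0],[0,0,0],[0,0,0],[0,0,0],[0,0,0],[0,0,0],[0,0,0]],"fingers":[-1,-1,-1,-1,-1,-1,-1,-1,-1,-1,-1,-1]}'
python3 look.py 5
```

```text
clock: 10.55
position: [0.5545, -0.1227, 0.1248]
ee_rot: [0.0, 0.09, 0.996, 0.001]
contact_force: [-0.9, -0.8, -0.1]
width: -0.0001
[-0.0168 -0.0265] [ 0.5545 -0.1227  0.1247] [-0.4 -0.7  0.8] along y [-0.2 -0.8]
knob(+finger)  [[-22.8, -13.5], [-6.0, 9.6]]
stem/stop [-7, -6, -5, -4, -4, -3, -2, -2, -1, -1, 0, 1, 1, 2, 9, 9, 10, 10, 10, 10, 10, 11, 11, 11, 11, 12, 12, 12, 12, 12, 13, 13, 13, 13, 14, 14, 14, 14, 15, 15, 15, 15, 16, 16, 16, 16, 17, 17, 17, 17, 18, 18, 18, 18, 19, 19]
```

View pics/s5z.png

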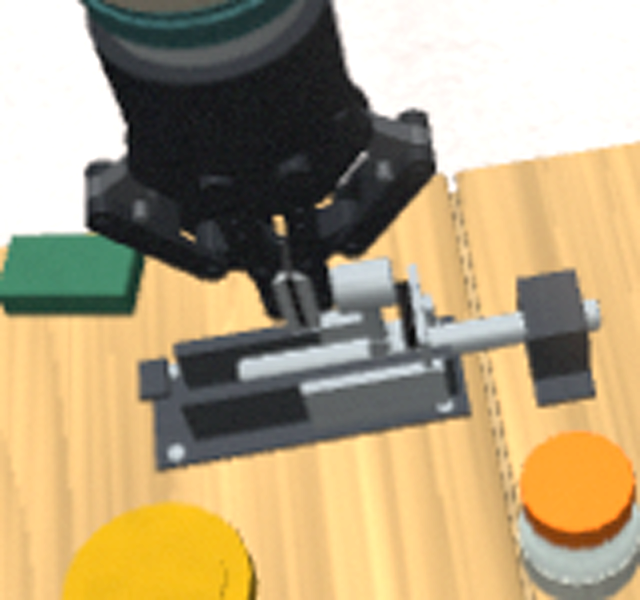

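About 6-7 mm of gap is left (stem edge +2 to +3 mm, rubber +9). Creeping from here.

```bash
python3 -m creep '{"slide":[[0.0012,0.0066,0],[0.0024,0.0131,0],[0.0036,0.0197,0],[0.0048,0.0262,0],[0.0048,0.0262,0],[0.0048,0.0262,0]],"twist":[[0,0,0],[0,0,0],[0,0,0],[0,0,0],[0,0,0],[0,0,0]],"fingers":[-1,-1,-1,-1,-1,-1]}'
python3 -m creep '{"slide":[[0.0006,0.0033,0],[0.0012,0.0066,0],[0.0012,0.0066,0],[0.0012,0.0066,0]],"twist":[[0,0,0],[0,0,0],[0,0,0],[0,0,0]],"fingers":[-1,-1,-1,-1]}'
python3 look.py 6
```

```text
clock: 11.2
position: [0.5551, -0.1193, 0.1248]
ee_rot: [-0.0, 0.09, 0.996, 0.0]
contact_force: [-1.3, -1.7, 0.6]
width: -0.0001
clock: 11.6
position: [0.5553, -0.1183, 0.1248]
ee_rot: [0.0, 0.09, 0.996, 0.0]
contact_force: [-0.8, -2.2, 0.0]
width: -0.0001
[-0.0168 -0.0221] [ 0.5553 -0.1183  0.1248] [-1.4 -3.3 -0.6] along y [-0.8 -3.5]
knob(+finger)  [[-22.5, -11.3], [-6.1, 13.7]]
stem/stop [-2, -1, -1, 0, 1, 1, 2, 2, 3, 4, 5, 5, 6, 7, 9, 10, 10, 10, 11, 11, 12, 12, 12, 13, 13, 13, 14, 14, 14, 14, 15, 15, 15, 15, 16, 16, 16, 16, 17, 17, 17, 18, 18, 18, 18, 19]
```

```bash
for i in 1 2 3; do :; done; python3 -m creep '{"slide":[[0.0003,0.0016,0],[0.0006,0.0033,0],[0.0006,0.0033,0],[0.0006,0.0033,0]],"twist":[[0,0,0],[0,0,0],[0,0,0],[0,0,0]],"fingers":[-1,-1,-1,-1]}'
python3 -m creep '{"slide":[[0.0003,0.0016,0],[0.0006,0.0033,0],[0.0006,0.0033,0],[0.0006,0.0033,0]],"twist":[[0,0,0],[0,0,0],[0,0,0],[0,0,0]],"fingers":[-1,-1,-1,-1]}'
python3 look.py 7
```

```text
clock: 12.05
position: [0.5554, -0.1178, 0.1248]
ee_rot: [0.0, 0.09, 0.996, 0.0]
contact_force: [-0.8, -2.6, -0.6]
width: -0.0002
clock: 12.45
position: [0.5555, -0.1173, 0.1248]
ee_rot: [-0.0, 0.09, 0.996, 0.0]
contact_force: [-0.6, -2.8, 0.7]
width: -0.0
[-0.0168 -0.0211] [ 0.5555 -0.1173  0.1248] [-0.9 -2.5  0.2] along y [-0.4 -2.6]
knob(+finger)  [[-22.4, -21.8], [-5.8, 15.0]]
stem/stop [-1, 0, 0, 1, 2, 2, 3, 4, 4, 5, 6, 7, 7, 9, 9, 10, 10, 11, 11, 12, 12, 12, 13, 13, 13, 14, 14, 14, 14, 15, 15, 15, 16, 16, 16, 17, 17, 17, 17, 18, 18, 18, 19, 19, 19]
```

```bash
python3 -m creep '{"slide":[[0.0003,0.0016,0],[0.0006,0.0033,0],[0.0006,0.0033,0],[0.0006,0.0033,0]],"twist":[[0,0,0],[0,0,0],[0,0,0],[0,0,0]],"fingers":[-1,-1,-1,-1]}'
```

```text
clock: 12.9
position: [0.5555, -0.1168, 0.1248]
ee_rot: [-0.0, 0.09, 0.996, 0.0]
contact_force: [-0.2, -1.8, -1.0]
width: 0.0002
```

```bash
python3 -m creep '{"slide":[[0.0003,0.0016,0],[0.0006,0.0033,0],[0.0006,0.0033,0],[0.0006,0.0033,0]],"twist":[[0,0,0],[0,0,0],[0,0,0],[0,0,0]],"fingers":[-1,-1,-1,-1]}'
```

```text
clock: 13.3
position: [0.5556, -0.1163, 0.1248]
ee_rot: [0.0, 0.09, 0.996, 0.0]
contact_force: [-0.4, -1.9, -1.1]
width: 0.0001
```

```bash
python3 -m creep '{"slide":[[0.0003,0.0016,0],[0.0006,0.0033,0],[0.0006,0.0033,0],[0.0006,0.0033,0]],"twist":[[0,0,0],[0,0,0],[0,0,0],[0,0,0]],"fingers":[-1,-1,-1,-1]}'; python3 look.py 8
```

```text
clock: 13.7
position: [0.5557, -0.116, 0.1248]
ee_rot: [0.0, 0.09, 0.996, -0.0]
contact_force: [0.4, -2.9, -0.0]
width: -0.0001
[-0.0168 -0.0197] [ 0.5557 -0.116   0.1248] [-1.  -3.2 -1.2] along y [-0.4 -3.3]
knob(+finger)  [[-22.5, -17.1], [-6.0, 16.3]]
stem/stop [0, 1, 2, 3, 4, 4, 5, 6, 6, 7, 7, 8, 9, 9, 10, 10, 10, 11, 11, 12, 12, 12, 12, 13, 13, 13, 14, 14, 14, 15, 15, 16, 16, 16, 17, 17, 17, 17, 18, 18, 18, 19, 19]
```

View pics/s8z.png

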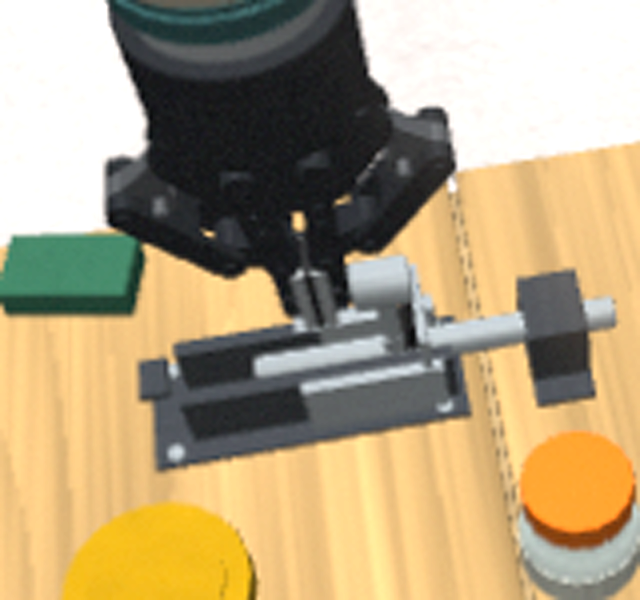

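The stem is practically at the rubber, and the last step came up slightly short with force rising. Continuing in 0.5 mm steps.

```bash
python3 -m creep '{"slide":[[0.0003,0.0016,0],[0.0006,0.0033,0],[0.0006,0.0033,0],[0.0006,0.0033,0]],"twist":[[0,0,0],[0,0,0],[0,0,0],[0,0,0]],"fingers":[-1,-1,-1,-1]}'
```

```text
clock: 14.15
position: [0.5557, -0.1158, 0.1248]
ee_rot: [-0.0, 0.09, 0.996, -0.0]
contact_force: [-2.0, -4.9, -0.4]
width: 0.0001
```

```bash
python3 -m creep '{"slide":[[0,0,0],[0,0,0]],"twist":[[0,0,0],[0,0,0]],"fingers":[-1,-1]}'
```

```text
clock: 14.35
position: [0.5558, -0.1157, 0.1248]
ee_rot: [-0.0, 0.09, 0.996, -0.0]
contact_force: [-1.1, -4.5, -1.1]
width: -0.0002
```

```bash
python3 -m creep '{"slide":[[0.0003,0.0016,0],[0.0006,0.0033,0],[0.0006,0.0033,0],[0.0006,0.0033,0]],"twist":[[0,0,0],[0,0,0],[0,0,0],[0,0,0]],"fingers":[-1,-1,-1,-1]}'
```

```text
clock: 14.75
position: [0.5558, -0.1155, 0.1248]
ee_rot: [-0.0, 0.09, 0.996, -0.001]
contact_force: [-1.8, -6.2, -1.0]
width: 0.0001
```

```bash
python3 -m creep '{"slide":[[0.0003,0.0016,0],[0.0006,0.0033,0],[0.0006,0.0033,0],[0.0006,0.0033,0]],"twist":[[0,0,0],[0,0,0],[0,0,0],[0,0,0]],"fingers":[-1,-1,-1,-1]}'
```

```text
clock: 15.15
position: [0.5558, -0.1154, 0.1248]
ee_rot: [-0.0, 0.09, 0.996, -0.001]
contact_force: [-1.4, -6.6, -1.6]
width: -0.0001
```

Contact is confirmed at about 6.5 N total, of which about 4 N is on the rubber. Now I let go, go up and around behind the knob.

Run:
```python
from h import *
p=telemetry.get_state()['position']; print(wc(p))
b=cw(-.0168,-.0191)
for x,y in((-.0168,-.032),(.018,-.032),(.018,-.004)): print((cw(x,y)-b)/.15)
```

```text
[-0.0167749  -0.01908727]
[-0.01540524 -0.08460897]
[ 0.21284222 -0.12616731]
[0.24627996 0.05748008]
```

```bash
python3 -m creep '{"slide":[[-0.003,-0.017,0],[-0.0077,-0.042,0],[-0.0154,-0.0846,0],[-0.0154,-0.0846,0],[-0.0154,-0.0846,0.15],[-0.0154,-0.0846,0.33],[0.1,-0.105,0.33],[0.213,-0.126,0.33],[0.246,0.057,0.33],[0.246,0.057,0.33],[0.246,0.057,0.33]],"twist":[[0,0,0],[0,0,0],[0,0,0],[0,0,0],[0,0,0],[0,0,0],[0,0,0],[0,0,0],[0,0,0],[0,0,0],[0,0,0]],"fingers":[-1,-1,-1,-1,-1,-1,-1,-1,-1,-1,-1]}'
python3 look.py 9
python3 - <<'E'
from h import *
t=shot('top','t9'); cv2.imwrite('pics/t9z.png',cv2.convertScaleAbs(cv2.resize(t['img'][120:260,240:440],None,fx=3.5,fy=3.5,interpolation=2),alpha=1.8,beta=10))
E
```

```text
clock: 16.25
position: [0.5928, -0.1053, 0.1742]
ee_rot: [-0.0, 0.089, 0.996, 0.0]
contact_force: [-0.2, 0.3, 0.2]
width: 0.0
[ 0.0178 -0.0031] [ 0.5927 -0.1058  0.1743] [-0.4 -0.3 -0.6] along y [-0.4 -0.4]
knob(+finger)  [[-22.3, 8.1], [-5.6, 16.8]]
stem/stop [1, 1, 2, 3, 4, 4, 5, 6, 7, 7, 8, 9, 9, 10, 10, 10, 11, 11, 12, 12, 12, 13, 13, 13, 14, 14, 14, 15, 15, 16, 16, 16, 17, 17, 17, 17, 18, 18, 18, 18, 19, 19]
```

View pics/s9z.png

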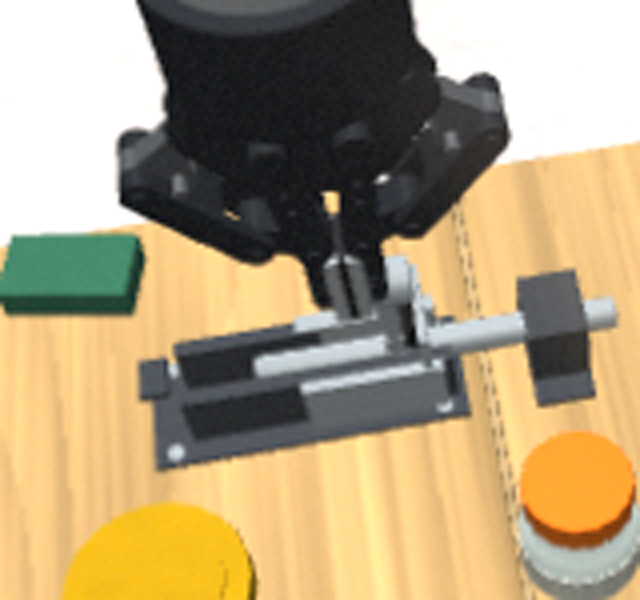

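View pics/t9z.png

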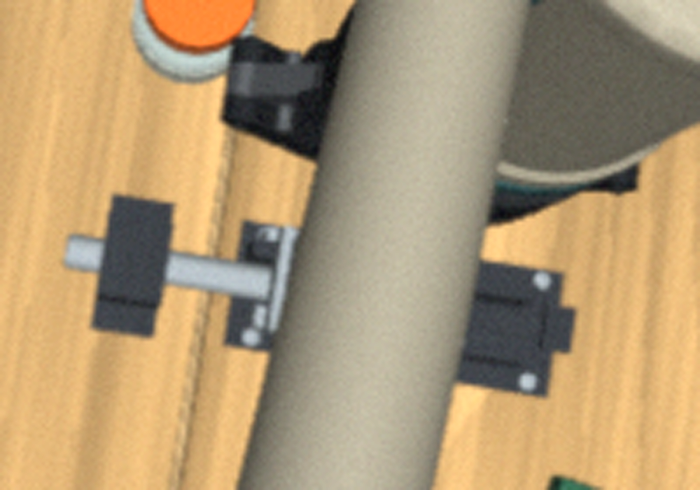

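Scene view: the fingers now stand behind the knob (tips about (350,310), knob at (400,280)), and the top view is blocked by the forearm. Next: descend and start tilting.

```bash
python3 -m creep '{"slide":[[0,0,-0.1],[0,0,-0.2],[0,0,-0.3],[0,0,-0.34],[0,0,-0.34],[-0.026,0.0048,-0.34],[-0.052,0.0095,-0.34],[-0.079,0.0143,-0.34],[-0.092,0.0167,-0.34],[-0.105,0.019,-0.34],[-0.118,0.0214,-0.34],[-0.131,0.0238,-0.34],[-0.144,0.0262,-0.34],[-0.144,0.0262,-0.34]],"twist":[[0,0,0],[0,0,0],[0,0,0],[0,0,0],[0,0,0],[0,0,0],[0,0,0],[0,0,0],[0,0,0],[0,0,0],[0,0,0],[0,0,0],[0,0,0],[0,0,0]],"fingers":[-1,-1,-1,-1,-1,-1,-1,-1,-1,-1,-1,-1,-1,-1]}'
python3 look.py 10
```

```text
clock: 17.75
position: [0.5709, -0.1018, 0.1233]
ee_rot: [-0.0, 0.09, 0.996, 0.0]
contact_force: [2.7, -0.5, 0.7]
width: -0.0001
[-0.0043 -0.003 ] [ 0.5709 -0.1018  0.1232] [2.1 0.  0.5] along y [2.1 0.4]
knob(+finger)  [[-30.5, -18.1], [6.4, 16.5]]
stem/stop [8, 9, 10, 10, 10, 10, 10, 11, 11, 11, 11, 12, 12, 12, 12, 12, 13, 13, 13, 13, 13, 14, 14, 14, 14, 15, 15, 15, 15, 16, 16, 16, 17, 17, 17, 17, 18, 18, 18, 19, 19, 19]
```

View pics/s10z.png

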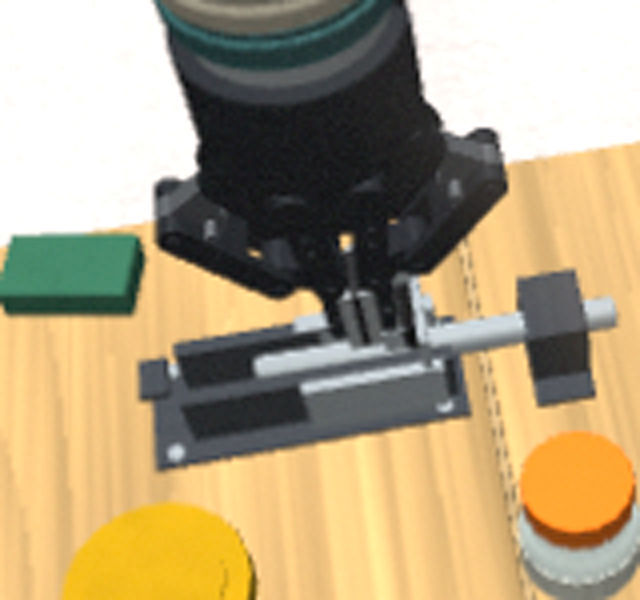

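It is turning at about 2 N. Next 14 mm takes it just past the 0.3 rad zone; I check the force before the rail limit at 0.4.

```bash
python3 -m creep '{"slide":[[-0.013,0.0024,0],[-0.026,0.0048,0],[-0.039,0.0071,0],[-0.052,0.0095,0],[-0.066,0.0119,0],[-0.079,0.0143,0],[-0.092,0.0167,0],[-0.092,0.0167,0]],"twist":[[0,0,0],[0,0,0],[0,0,0],[0,0,0],[0,0,0],[0,0,0],[0,0,0],[0,0,0]],"fingers":[-1,-1,-1,-1,-1,-1,-1,-1]}'
```

```text
clock: 18.6
position: [0.5566, -0.0992, 0.1229]
ee_rot: [-0.001, 0.09, 0.996, 0.0]
contact_force: [1.4, -0.2, -0.6]
width: 0.0
```

```bash
python3 -m creep '{"slide":[[-0.0066,0.0012,0],[-0.013,0.0024,0],[-0.0197,0.0036,0],[-0.026,0.0048,0],[-0.026,0.0048,0]],"twist":[[0,0,0],[0,0,0],[0,0,0],[0,0,0],[0,0,0]],"fingers":[-1,-1,-1,-1,-1]}'
```

```text
clock: 19.1
position: [0.5534, -0.0987, 0.1233]
ee_rot: [-0.0, 0.09, 0.996, 0.0]
contact_force: [1.8, -0.9, -1.2]
width: -0.0002
```

```bash
python3 -m creep '{"slide":[[-0.0066,0.0012,0],[-0.013,0.0024,0],[-0.0197,0.0036,0],[-0.026,0.0048,0],[-0.026,0.0048,0]],"twist":[[0,0,0],[0,0,0],[0,0,0],[0,0,0],[0,0,0]],"fingers":[-1,-1,-1,-1,-1]}'
```

```text
clock: 19.6
position: [0.5495, -0.098, 0.1233]
ee_rot: [-0.0, 0.09, 0.996, 0.0]
contact_force: [2.1, -0.7, -0.8]
width: 0.0003
```

```bash
python3 -m creep '{"slide":[[-0.0066,0.0012,0],[-0.013,0.0024,0],[-0.0197,0.0036,0],[-0.026,0.0048,0],[-0.026,0.0048,0]],"twist":[[0,0,0],[0,0,0],[0,0,0],[0,0,0],[0,0,0]],"fingers":[-1,-1,-1,-1,-1]}'; python3 look.py 11
```

```text
clock: 20.1
position: [0.5456, -0.0972, 0.1233]
ee_rot: [-0.0, 0.09, 0.996, 0.0]
contact_force: [2.2, -0.4, -1.7]
width: -0.0002
[-0.0301 -0.0031] [ 0.5456 -0.0972  0.1234] [ 2.  -0.2 -2.1] along y [2.  0.2]
knob(+finger)  [[-47.0, -17.7], [-19.6, 16.5]]
stem/stop [1, 3, 6, 7, 9, 10, 10, 10, 10, 10, 11, 11, 11, 12, 12, 12, 12, 12, 13, 13, 13, 13, 14, 14, 14, 14, 15, 15, 15, 15, 16, 16, 16, 17, 17, 17, 18, 18, 18, 18, 19, 19, 19]
```

View pics/s11z.png

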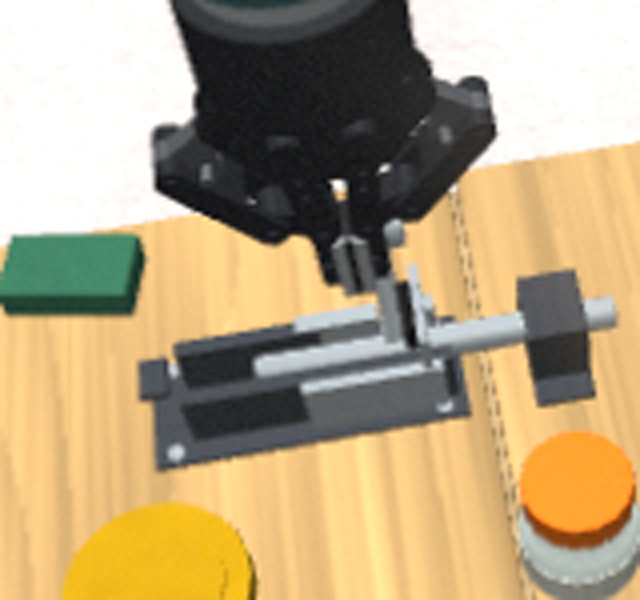

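The stem is leaning well into the notch (about 0.6 rad) at a steady 2 N. A bit more, then I switch to pressing from above.

```bash
python3 -m creep '{"slide":[[-0.013,0.0024,0],[-0.026,0.0048,0],[-0.039,0.0071,0],[-0.052,0.0095,0],[-0.052,0.0095,0],[-0.04,0.007,0.05],[-0.04,0.007,0.15],[-0.13,0.0238,0.15],[-0.23,0.042,0.15],[-0.23,0.042,0.15],[-0.23,0.042,0.15]],"twist":[[0,0,0],[0,0,0],[0,0,0],[0,0,0],[0,0,0],[0,0,0],[0,0,0],[0,0,0],[0,0,0],[0,0,0],[0,0,0]],"fingers":[-1,-1,-1,-1,-1,-1,-1,-1,-1,-1,-1]}'; python3 look.py 12
```

```text
clock: 21.25
position: [0.5106, -0.0908, 0.1458]
ee_rot: [-0.0, 0.09, 0.996, 0.0]
contact_force: [-0.2, 0.1, 0.0]
width: 0.0003
[-0.065 -0.003] [ 0.5112 -0.0909  0.1459] [ 0.  -0.4 -0.7] along y [ 0.1 -0.4]Traceback (most recent call last):
  File "look.py", line 7, in <module>
    print('knob(+finger) ',(1000*np.percentile(q[m],[2,98],axis=0)).round(1).tolist())
                                 ~~~~~~~~~~~~~^^^^^^^^^^^^^^^^^^^^
    return _quantile_unchecked(
        a, q, axis, out, overwrite_input, method, keepdims, weights)
    return _ureduce(a,
                    func=_quantile_ureduce_func,
    ...<5 lines>...
                    overwrite_input=overwrite_input,
                    method=method)
    r = func(a, **kwargs)
    result = _quantile(arr,
                       quantiles=q,
    ...<2 lines>...
                       out=out,
                       weights=wgt)
    slices_having_nans = np.isnan(arr[-1, ...])
                                  ~~~^^^^^^^^^
IndexError: index -1 is out of bounds for axis 0 with size 0
```

```bash
python3 -m creep '{"slide":[[0,0,-0.05],[0,0,-0.09],[0,0,-0.11],[0,0,-0.12],[0,0,-0.13],[-0.005,0.001,-0.14],[-0.01,0.002,-0.15],[-0.013,0.0024,-0.16],[-0.017,0.003,-0.17],[-0.02,0.0036,-0.18],[-0.023,0.004,-0.19],[-0.026,0.0048,-0.2],[-0.03,0.0055,-0.21],[-0.033,0.006,-0.22],[-0.033,0.006,-0.22]],"twist":[[0,0,0],[0,0,0],[0,0,0],[0,0,0],[0,0,0],[0,0,0],[0,0,0],[0,0,0],[0,0,0],[0,0,0],[0,0,0],[0,0,0],[0,0,0],[0,0,0],[0,0,0]],"fingers":[-1,-1,-1,-1,-1,-1,-1,-1,-1,-1,-1,-1,-1,-1,-1]}'; sed -i '/knob(+/d' look.py; python3 look.py 13
```

```text
clock: 22.8
position: [0.5066, -0.0901, 0.1125]
ee_rot: [0.0, 0.09, 0.996, 0.0]
contact_force: [-0.5, 0.0, -0.2]
width: 0.0003
[-0.0693 -0.0031] [ 0.507  -0.0902  0.1126] [0.4 0.  0.7] along y [0.4 0.1]
stem/stop [9, 9, 10, 10, 10, 10, 10, 11, 11, 11, 12, 12, 12, 12, 12, 13, 13, 13, 13, 14, 14, 14, 14, 14, 15, 15, 15, 15, 16, 16, 16, 17, 17, 17, 17, 18, 18, 18, 18, 19, 19]
```

View pics/s13z.png

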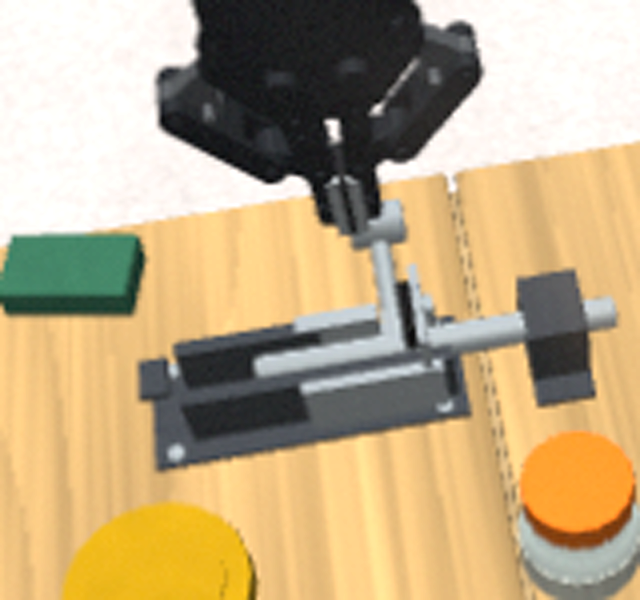

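```bash
cat > kn.py <<'E'
from h import *
import sys
c=np.load('chest.npz'); d=ld(sys.argv[1]); w=cloud(d); q=(w[...,:2]-c['C'])@c['R']
m=(abs(q[...,0]+.065)<.03)&(q[...,1]>-.006)&(q[...,1]<.03)&(w[...,2]>.105)&(w[...,2]<.2)
P=np.c_[q[m],w[m][:,2]]*1000
for y in range(-6,22,3):
    k=abs(P[:,1]-y)<1.5
    if k.any(): print(y,k.sum(),'x',P[k,0].min().round(),P[k,0].max().round(),'z',P[k,2].min().round(),P[k,2].max().round())
E
python3 kn.py s13
```

```text
-6 30 x -82.0 -39.0 z 123.0 193.0
-3 49 x -81.0 -37.0 z 121.0 199.0
0 55 x -65.0 -36.0 z 108.0 199.0
3 77 x -69.0 -35.0 z 122.0 200.0
6 75 x -69.0 -36.0 z 122.0 200.0
9 57 x -79.0 -42.0 z 124.0 199.0
12 36 x -78.0 -63.0 z 132.0 200.0
15 40 x -77.0 -35.0 z 131.0 200.0
18 21 x -82.0 -35.0 z 122.0 200.0
21 13 x -59.0 -35.0 z 123.0 200.0
```

```bash
python3 -m creep '{"slide":[[-0.004,0.0007,-0.01],[-0.008,0.0014,-0.02],[-0.012,0.002,-0.03],[-0.015,0.0028,-0.04],[-0.02,0.0035,-0.05],[-0.02,0.0035,-0.05]],"twist":[[0,0,0],[0,0,0],[0,0,0],[0,0,0],[0,0,0],[0,0,0]],"fingers":[-1,-1,-1,-1,-1,-1]}'
```

```text
clock: 23.45
position: [0.5032, -0.0895, 0.105]
ee_rot: [-0.0, 0.09, 0.996, 0.0]
contact_force: [-1.4, 0.9, -0.3]
width: -0.0
```

```bash
python3 look.py 14; python3 kn.py s14
```

```text
[-0.0731 -0.003 ] [ 0.5033 -0.0895  0.1051] [-0.2  0.6 -0.1] along y [-0.3  0.5]
stem/stop [9, 9, 10, 10, 10, 10, 10, 11, 11, 11, 11, 12, 12, 12, 12, 13, 13, 13, 13, 14, 14, 14, 14, 15, 15, 15, 15, 16, 16, 16, 16, 17, 17, 17, 17, 18, 18, 18, 19, 19, 19]
-6 27 x -81.0 -36.0 z 124.0 192.0
-3 50 x -83.0 -35.0 z 122.0 193.0
0 57 x -69.0 -36.0 z 108.0 195.0
3 76 x -73.0 -35.0 z 120.0 197.0
6 74 x -71.0 -35.0 z 119.0 195.0
9 54 x -79.0 -44.0 z 121.0 196.0
12 42 x -83.0 -66.0 z 120.0 193.0
15 46 x -85.0 -36.0 z 124.0 193.0
18 34 x -84.0 -36.0 z 123.0 195.0
21 37 x -84.0 -35.0 z 123.0 200.0
```

View pics/s14z.png

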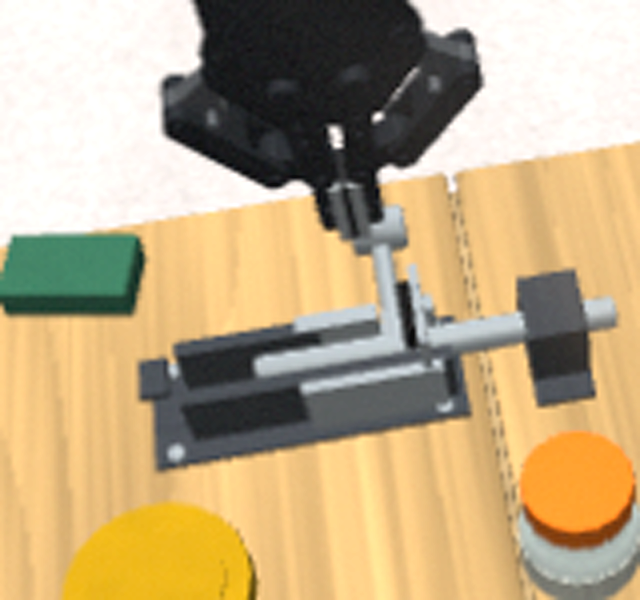

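```bash
python3 -m creep '{"slide":[[0,0,-0.007],[0,0,-0.014],[0,0,-0.021],[0,0,-0.027],[0,0,-0.027]],"twist":[[0,0,0],[0,0,0],[0,0,0],[0,0,0],[0,0,0]],"fingers":[-1,-1,-1,-1,-1]}'
```

```text
clock: 24.0
position: [0.503, -0.0894, 0.1023]
ee_rot: [-0.0, 0.09, 0.996, 0.0]
contact_force: [-2.7, 1.8, 8.6]
width: 0.0004
```

```bash
python3 -m creep '{"slide":[[0,0,-0.005],[0,0,-0.01],[0,0,-0.013],[0,0,-0.013]],"twist":[[0,0,0],[0,0,0],[0,0,0],[0,0,0]],"fingers":[-1,-1,-1,-1]}'
```

```text
clock: 24.4
position: [0.503, -0.0895, 0.1019]
ee_rot: [0.0, 0.09, 0.996, -0.0]
contact_force: [-6.0, 1.6, 18.2]
width: -0.0002
```

The force jumped to 18 N, so something is at a hard stop. Lifting at once to look.

```bash
python3 -m creep '{"slide":[[0,0,0.02],[0,0,0.1],[0,0,0.3],[0,0,0.6],[-0.1,0,0.9],[-0.3,0,0.9],[-0.6,0,0.9],[-0.6,0,0.9]],"twist":[[0,0,0],[0,0,0],[0,0,0],[0,0,0],[0,0,0],[0,0,0],[0,0,0],[0,0,0]],"fingers":[-1,-1,-1,-1,-1,-1,-1,-1]}'; python3 look.py 15;  python3 kn.py s15
python3 - <<'E'
from h import *
t=shot('top','t15'); cv2.imwrite('pics/t15z.png',cv2.convertScaleAbs(cv2.resize(t['img'][120:280,240:440],None,fx=3.5,fy=3.5,interpolation=2),alpha=1.8,beta=10))
E
```

```text
clock: 25.2
position: [0.4082, -0.0885, 0.2347]
ee_rot: [-0.002, 0.09, 0.996, 0.0]
contact_force: [1.2, 0.3, 0.5]
width: 0.0002
[-0.1635 -0.0191] [ 0.4114 -0.0891  0.235 ] [-0.3  0.4 -0.5] along y [-0.4  0.4]
stem/stop [9, 9, 10, 10, 10, 10, 10, 11, 11, 11, 11, 12, 12, 12, 12, 13, 13, 13, 13, 13, 14, 14, 14, 14, 15, 15, 15, 15, 16, 16, 16, 16, 17, 17, 17, 18, 18, 18, 19, 19, 19]
-6 12 x -79.0 -35.0 z 121.0 135.0
-3 23 x -84.0 -36.0 z 118.0 136.0
0 31 x -81.0 -35.0 z 108.0 136.0
3 44 x -81.0 -37.0 z 120.0 135.0
6 47 x -84.0 -35.0 z 119.0 136.0
9 31 x -83.0 -43.0 z 120.0 136.0
12 21 x -81.0 -35.0 z 122.0 141.0
15 22 x -78.0 -36.0 z 118.0 144.0
18 8 x -78.0 -36.0 z 125.0 145.0
21 3 x -38.0 -36.0 z 123.0 124.0
```

View pics/s15z.png

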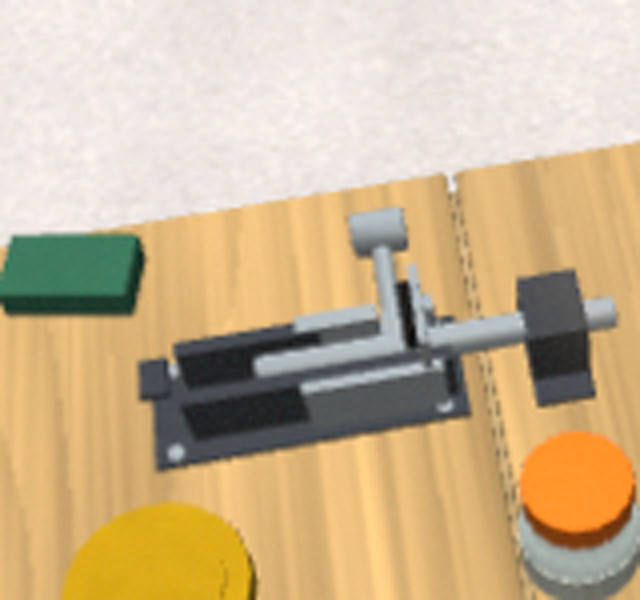

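View pics/t15z.png

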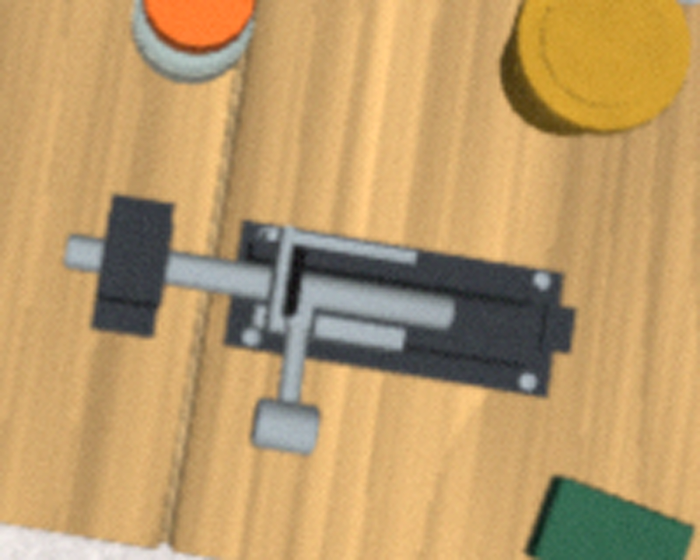

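Run:
```python
from h import *
c=np.load('chest.npz')
for n in('t15','s15'):
    d=ld(n); w=cloud(d); q=(w[...,:2]-c['C'])@c['R']
    m=(abs(q[...,0]+.074)<.016)&(abs(q[...,1]-.006)<.02)&(w[...,2]>.115)&(w[...,2]<.16)
    P=q[m]; print(n,np.percentile(P,[2,98],axis=0).round(4).tolist(),'top z',np.percentile(w[m][:,2],[50,90,98]).round(4))
a=cloud(ld('top0')); b=cloud(ld('t15'))
q=(a[...,:2]-c['C'])@c['R']
out=(q[...,0]>.03)|(q[...,1]<-.13)|(abs(q[...,1])>.2)
D=abs(a[...,2]-b[...,2])>.015; D&=out
n,l,s,_=cv2.connectedComponentsWithStats(D.astype(np.uint8)); print([x.tolist() for x in s[1:] if x[4]>15])
```

```text
t15 [[-0.0829, -0.0037], [-0.0593, 0.0193]] top z [0.1323 0.1351 0.1361]
s15 [[-0.0823, -0.0066], [-0.0583, 0.0163]] top z [0.1314 0.1348 0.1357]
[[374, 316, 121, 68, 4416]]
```

Knob top z is about 0.135, so its centre is about 0.125 and the lean about 1.33 rad, fully down. Only the arm differs elsewhere in the top view. Handing in.

```bash
python3 -c "
from rig import order; print(order.sign_off())"
```

```text
the job is handed in; nothing more can be done
None
```

The chest is bolted and the job is handed in at about 25 s of the 72 s; sign-off reports no verdict.

**What I did:** With closed fingers I pushed the upright handle along the rod until it met the rubber at about 65 mm of travel. The push peaked at about 7 N, of which about 4 N was on the rubber. I let go, went behind the knob, tipped it forward into the notch at about 2 N, pressed it down from above and withdrew.

**Last checks:**
- **Handle:** both the scene and top cameras put the knob centre about 125 mm over the table, which is a lean of about 1.33 rad, fully down.
- **Bolt:** it is through the keeper, with the stem in the notch against the rubber.
- **Robot:** it is clear, with contact force around zero.
- **Bystanders:** the only change in the top view depth away from the bolt is one patch I took to be the arm, without inspecting it. I did not measure the items outside that view.

**What disagreed or went wrong:**
- **Tool height:** the reported tool point lay about 35 mm below the real fingertips in both cameras. My first push therefore passed over the knob without touching it, and I corrected for this.
- **Final press:** the last downward step read 18 N at the knob, on top of the handle's end stop. That is above my intended limit and above the roughly 15 N given for forcing the handle. I lifted off at once, but I cannot tell how much of it reached the foot of the stem, so the forced-handle check may have tripped.

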